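# Put the spare microscope optics away in their trays

### The arm

A 6-joint arm with a two-finger parallel gripper is mounted at the origin on the work surface. World frame = base frame: x ahead of the robot, y to its left, z up, the work surface at z = 0. Lengths are in m, angles in rad, forces in N, time in s.
With the tool pointing down it reaches from about 0.35 to 0.8 m from the base axis. Payload 7.3 kg.
Tool frame: the origin (TCP) lies between the finger pads; the fingertips stand 25 mm ahead of it and the grasp point (between the pads) lies 6 mm ahead of it; z points along the fingers, y is the direction in which the jaws open and shut (so a half turn about z gives the same grasp; the last joint's range is limited). The gripper opens to 85 mm and grips with 20 to 120 N. Pads are 22 mm wide; open, the fingers measure 114 mm over their backs; the gripper's body (76 mm by 85 mm) begins 54 mm behind the grasp point. The pads swing forward as they close: fully open they stand 13 mm farther back than shut.
Start: joints at [1.129, 0.342, 1.524, -0, 1.275, -0.146], TCP at [0.153, 0.502, 0.256] pointing down, gripper open.
Joint ranges: [-2.53, 2.53], [-0.77, 2.02], [0.04, 2.7], [-1, 4.14], [0.28, 2.66], [-3.11, 3.11]. Speed limits (rad/s): [2.57, 2.57, 3.14, 3.14, 3.14, 3.14].

### API

Orientations are given as a unit quaternion [x, y, z, w].
In Python, from bench import env gives the robot as it stands. The module is installed in compiled form; this text tells all that it offers.
- The arm moves only by the tool send_rows, never from a script. Its argument "targets" is a list of rows, each a list of 3 entries, a list of its own where there are three numbers: the shift along the tool's x, y, z in cm, then the turn about the tool's z in degrees, then the finger opening in cm, from 0 to 8.54. In form: [[[x, y, z], twist, fingers], ...]. A call has 1 to 20 rows; each row shifts and turns the pose as measured when the row begins, along the tool's axes as they then stand; what a row does not reach is not made up. A row lasts 1/10 s, in which the tool goes at most 50 mm and 8.59 degrees, less where a joint would pass 70% of its speed; a pose out of reach is approached as far as the arm can. A call is refused whole if a number of a shift passes 5 or a number of a turn 8.59, either way. A call with a gripper value outside its range is refused whole. The fingers move at their own pace and stop on an object; "force" is the grip in N (left out, the last holds). Time passes only in rows, so rows that do not move let the fingers close. It gives the time, the measured TCP pose, the force and the opening at its end, in the units of the state.
- env.sense(): the state, without advancing time (a new reading comes with each control period).
- env.get_image(name): name is "scene" or "top" or "wrist"; returns (picture, depth): 384x512x3 uint8, red, green, blue; 384x512 float32, m along the optical axis (not along the pixel's ray), 0 where there is no reading.
- env.calibration(name): a dict with "fx", "fy", "cx", "cy" (pixels), "k1" (the pictures are not rectified: a ray, as slopes to the right and down, at radius r is drawn at 1 + k1 r^2 times it, then the intrinsics apply), "R" (3x3) and "t" (3): a world point X has camera coordinates R X + t; the wrist camera has in their place "mount" (4x4, takes a point from camera to tool coordinates, whose origin is the TCP and whose axes are the flange's). Camera axes: x right, y down, z forward; pixel columns grow to the right and rows downward; lengths in m; the calibration is good to about 2 mm. A picture is of the moment at which its call begins: read the wrist's pose just before it. calibration takes no time and is no camera call.
- env.close_job(): hands the job in, once; it reports no verdict.
The state is a dict: "time_s": time; "joint_pos": joint angles; "joint_velocities": joint speeds; "joint_torque": joint torques, N m; "tcp_pos": TCP position; "tool_rot": TCP orientation; "force": force on the tool from outside, world axes, zero at the start; "ft_torque": the same for the moment, N m; "width": finger opening in m.
Only numpy, scipy, OpenCV 4.12 (cv2) and the standard library are available. Lean on these libraries where they do the work, as an engineer would, in place of code of your own. Each camera call takes 0.05 s, during which the arm holds its last target. There are 200 camera calls.

### The job

Sort the five microscope parts off the bench: stand the two tapered metal objectives in the two-bay tray, one in each bay, both eyepieces in the square tray, and the flat condenser lens in the round dish. Set each one down on the floor of its tray, the same way up as it stands now, without dropping it, and leave the brown bottle standing where it is.

Things in the scene. Friction and masses are not known exactly. Their poses are not given: they have to be found in the camera images.
- objective_long_mid (a point): the longer of two bright metal microscope objectives, 58 mm high: a nose tapering to 15 mm at the top; below it a straight round body 26 mm in diameter from 6 mm to 46 mm above its foot, where it is gripped; foot 21 mm in diameter. Stands upright, nose up, on the bench. The point is on its axis half-way up, 29 mm above its foot; z is up along its axis.
- objective_short_mid (a point): the shorter of two bright metal microscope objectives, 44 mm high: a nose tapering to 15 mm at the top; below it a straight round body 26 mm in diameter from 6 mm to 36 mm above its foot, where it is gripped; foot 21 mm in diameter. Stands upright, nose up, on the bench. The point is on its axis half-way up, 22 mm above its foot; z is up along its axis.
- eyepiece_a_mid (a point): one of two identical microscope eyepieces, 46 mm high, standing upright: black round head 36 mm in diameter and 22 mm high at the bottom, bright metal barrel 23 mm in diameter and 24 mm long above it (22 to 46 mm above the foot), to be gripped by the barrel. The point is on its axis half-way up, 23 mm above its foot; z is up along its axis.
- eyepiece_b_mid (a point): one of two identical microscope eyepieces, 46 mm high, standing upright: black round head 36 mm in diameter and 22 mm high at the bottom, bright metal barrel 23 mm in diameter and 24 mm long above it (22 to 46 mm above the foot), to be gripped by the barrel. The point is on its axis half-way up, 23 mm above its foot; z is up along its axis.
- condenser_mid (a point): the condenser lens: a squat dark metal cylinder with a glass window on top, 44 mm in diameter and 24 mm high, lying flat. The point is at its centre, 12 mm above its foot; z is up along its axis.
- two_bay_tray: low white, cork-floored tray, 137 mm along its x by 86 mm along its y, fixed to the bench. One divider across the middle (in the plane x = 0) makes two bays, each 64 mm (x) by 80 mm (y) inside, centred at x = +33.5 and -33.5 mm. Walls and divider are 3 mm thick and 13 mm high, the floor 3 mm thick. Origin: centre of the underside, on the bench; z up. There is not room between the walls for fully opened fingers: open them only part way.
- square_tray: low white, cork-floored square tray without divider, 116 by 116 mm outside, 110 by 110 mm inside, fixed to the bench; walls 3 mm thick and 13 mm high, floor 3 mm thick. Origin: centre of the underside, on the bench; x and y along its sides, z up. Both eyepieces fit side by side, each anywhere on its floor.
- round_dish: low white, cork-floored round dish, 116 mm in outer diameter at the rim, about 106 mm inside at the floor, 13 mm high, wall and floor 3 mm thick, fixed to the bench. Origin: centre of the underside, on the bench; z up.
- brown_bottle: small brown glass bottle with a white cap, 34 mm in diameter and 70 mm high, loose; not to be disturbed. Origin: centre of its underside.

How it is judged:
By the outcome, as a careful person would: the job done as asked, in the order asked, and still so for the second after the job is handed in, with the robot touching nothing.
It also fails if it takes over 128 s, if anything falls off the work surface, if the arm or the gripper's body presses on something with over 40 N, if the wrist force passes 120 N, or if a joint passes its speed limit or range.

## Working session

There is one attempt and no reset: what is moved stays moved. The work goes in short steps, Python scripts to look and compute and a tool call to move; the robot and the scene stay as the last step left them, time stands still between calls to the robot, and variables do not carry over. Pictures are saved under pics/ and viewed, about 12 in all and at most 16, crops included, and the job is handed in when it is done.

Besides the shell and the picture viewer there is one more tool, called after ">>>" by a JSON object that holds its "op" and its "data", one argument or row to a line. send_rows: Moves the arm, as the interface text tells. Its arguments: {"type":"object","properties":{"targets":{"type":"array"},"force":{"type":"number"}},"required":["targets"]}

```bash
mkdir -p pics
python3 - <<'E'
from bench import env
import cv2,numpy as np
print(env.sense())
for n in ("top","scene"):
    p,d=env.get_image(n); np.savez(f"pics/{n}0.npz",p=p,d=d); cv2.imwrite(f"pics/{n}0.png",cv2.cvtColor(p,cv2.COLOR_RGB2BGR)); print(n,env.calibration(n))
print(env.calibration("wrist"))
E
```

```text
{'time_s': 0.0, 'joint_pos': array([ 1.12902216e+00,  3.42670903e-01,  1.52501025e+00, -1.83722576e-05,
        1.27540297e+00, -1.45998740e-01]), 'joint_velocities': array([-0.0009908 ,  0.00105146,  0.00315713,  0.00177832, -0.00099167,
        0.00118646]), 'joint_torque': array([ 1.96407350e-04, -4.33676112e+01, -2.46014839e+01, -7.79865354e-05,
        7.68143887e-03,  3.66182988e-06]), 'tcp_pos': array([0.15285399, 0.50187612, 0.25565519]), 'tool_rot': array([ 1.47346538e-01,  9.89084648e-01, -7.16304869e-04, -2.07610014e-04]), 'force': array([-0.25856858,  0.01838373,  0.61933607]), 'ft_torque': array([-0.01568144,  0.00777193, -0.01072906]), 'width': 0.0851516217582255}
top {'fx': 377.0335043337359, 'fy': 377.0335043337359, 'cx': 252.56218943605467, 'cy': 194.3802570170192, 'k1': -0.08103739971379664, 'R': array([[-1.15555514e-05, -9.99995438e-01,  3.02062961e-03],
       [-9.91257050e-01, -3.87102259e-04, -1.31944352e-01],
       [ 1.31944919e-01, -2.99574508e-03, -9.91252523e-01]]), 't': array([0.00526405, 0.58951785, 0.96888955])}
scene {'fx': 347.8762233952494, 'fy': 347.8762233952494, 'cx': 260.2622201619667, 'cy': 190.50162466650562, 'k1': -0.041931573433708694, 'R': array([[ 0.56252265,  0.82670862,  0.01100546],
       [ 0.57260042, -0.37994704, -0.72647712],
       [-0.59640341,  0.41496157, -0.68710252]]), 't': array([-0.32518475, -0.29785871,  1.13183852])}
{'fx': 312.22661753345403, 'fy': 312.22661753345403, 'cx': 254.35516076424614, 'cy': 189.73399427108444, 'k1': -0.024100774874789746, 'mount': array([[-8.67834117e-04, -9.57569108e-01, -2.88202445e-01,
         7.42822057e-02],
       [ 9.99999435e-01, -1.00793852e-03,  3.37738860e-04,
         3.55987208e-04],
       [-6.13898645e-04, -2.88201989e-01,  9.57569442e-01,
        -1.17355266e-01],
       [ 0.00000000e+00,  0.00000000e+00,  0.00000000e+00,
         1.00000000e+00]])}
```

View pics/top0.png

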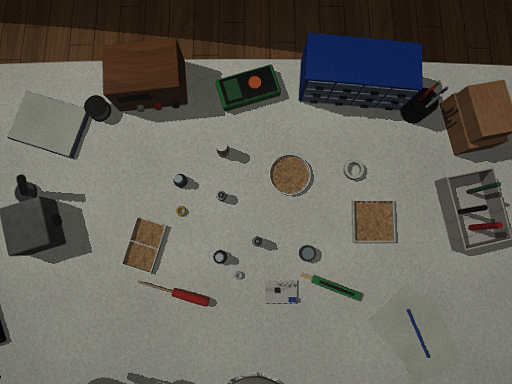

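View pics/scene0.png

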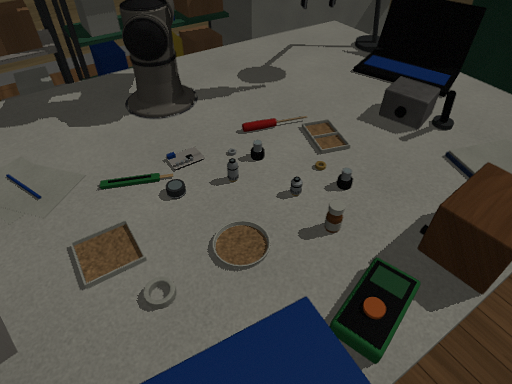

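Top view: the bottle is at (222,150), eyepieces at (180,180) and (220,257), objectives at (222,196) and (258,241), and the condenser at (307,253). The two-bay tray is at (145,245), the dish at (291,174) and the square tray at (374,221). The loose small bits are a ring at (181,211) and a nut at (240,275).

```bash
cat > h.py <<'E'
import numpy as np,cv2
def undist(c,px):
    K=np.array([[c['fx'],0,c['cx']],[0,c['fy'],c['cy']],[0,0,1]])
    return cv2.undistortPoints(np.asarray(px,float).reshape(-1,1,2),K,np.array([c['k1'],0,0,0.])).reshape(-1,2)
def pose(c,s=None):
    "camera->world R,t"
    if 'R' in c: return c['R'].T,-c['R'].T@c['t']
    from scipy.spatial.transform import Rotation as Ro
    A=Ro.from_quat(s['tool_rot']).as_matrix(); M=c['mount']
    return A@M[:3,:3],A@M[:3,3]+s['tcp_pos']
def plane(c,px,z,s=None):
    R,t=pose(c,s); d=np.c_[undist(c,px),np.ones(len(np.reshape(px,(-1,2))))]@R.T
    return t+d*((z-t[2])/d[:,2])[:,None]
def cloud(c,D,s=None):
    v,u=np.mgrid[:D.shape[0],:D.shape[1]]
    n=undist(c,np.c_[u.ravel(),v.ravel()]); R,t=pose(c,s)
    P=np.c_[n,np.ones(len(n))]*D.ravel()[:,None]
    return (P@R.T+t).reshape(*D.shape,3)
E
python3 - <<'E'
from bench import env
from h import *
for n,boxes in (("top",dict(bottle=(205,135,240,165),eA=(165,168,195,195),eB=(206,245,234,270),oA=(212,185,234,207),oB=(246,230,268,252),cond=(293,240,325,268))),
 ("scene",dict(bottle=(318,195,350,235),eA=(332,162,358,194),eB=(246,136,270,164),oA=(286,172,306,198),oB=(222,153,244,184),cond=(162,174,190,200)))):
    z=np.load(f"pics/{n}0.npz"); c=env.calibration(n); W=cloud(c,z['d']); 
    for k,(a,b,e,f) in boxes.items():
        w=W[b:f,a:e].reshape(-1,3); m=w[:,2]>.012
        if m.any():
            q=w[m]; top=q[q[:,2]>q[:,2].max()-.006]
            print(n,k,m.sum(),"zmax %.4f"%q[:,2].max(),"topmean",top.mean(0).round(4),"bbox",q.min(0).round(3),q.max(0).round(3))
    if n=="top":
        print('floor z',np.median(W[200:230,250:280,2]))
        hs=cv2.cvtColor(z['p'],cv2.COLOR_RGB2HSV); m=((hs[...,1]>90)&(hs[...,0]>5)&(hs[...,0]<25)&(hs[...,2]>60)).astype(np.uint8)
        m=cv2.morphologyEx(m,cv2.MORPH_CLOSE,np.ones((5,5)))
        for ct in cv2.findContours(m,cv2.RETR_EXTERNAL,cv2.CHAIN_APPROX_NONE)[0]:
            if cv2.contourArea(ct)>500 and ct[:,0,1].min()>130:
                P=plane(c,ct[:,0].astype(float),.003)[:,:2]; r=cv2.minAreaRect((P*1000).astype(np.float32)); print('cork',cv2.boundingRect(ct),r)
p=cv2.imread("pics/top0.png")[130:300,110:410]; cv2.imwrite("pics/topc.png",cv2.resize(p,None,fx=2.6,fy=2.6,interpolation=cv2.INTER_CUBIC))
E
```

```text
top bottle 182 zmax 1.0382 topmean [0.4565 0.0084 1.0382] bbox [0.457 0.008 0.012] [0.731 0.106 1.038]
top eA 142 zmax 1.0382 topmean [0.4565 0.0084 1.0382] bbox [0.457 0.008 0.012] [0.649 0.224 1.038]
top eB 147 zmax 1.0382 topmean [0.4565 0.0084 1.0382] bbox [0.407 0.008 0.012] [0.457 0.111 1.038]
top oA 88 zmax 1.0382 topmean [0.4565 0.0084 1.0382] bbox [0.457 0.008 0.013] [0.599 0.104 1.038]
top oB 79 zmax 1.0382 topmean [0.4565 0.0084 1.0382] bbox [ 0.453 -0.017  0.04 ] [0.476 0.008 1.038]
top cond 219 zmax 1.0382 topmean [0.4565 0.0084 1.0382] bbox [ 0.412 -0.162  0.013] [0.457 0.008 1.038]
floor z -0.0012526521485547448
cork (125, 218, 40, 54) ((455.6745910644531, 302.72357177734375), (75.77091979980469, 129.30816650390625), 73.11425018310547)
cork (355, 201, 38, 40) ((520.63427734375, -329.9606018066406), (104.12997436523438, 108.24760437011719), 88.18810272216797)
cork (271, 157, 37, 36) ((650.72412109375, -96.6993408203125), (99.40887451171875, 101.0308609008789), 0.02893694117665291)
scene bottle 462 zmax 0.5649 topmean [ 1.0285 -0.314   0.5649] bbox [ 0.702 -0.314  0.012] [1.029 0.105 0.565]
scene eA 206 zmax 0.5649 topmean [ 1.0285 -0.314   0.5649] bbox [ 0.616 -0.314  0.012] [1.029 0.221 0.565]
scene eB 181 zmax 0.5649 topmean [ 1.0285 -0.314   0.5649] bbox [ 0.412 -0.314  0.012] [1.029 0.112 0.565]
scene oA 161 zmax 0.5649 topmean [ 1.0285 -0.314   0.5649] bbox [ 0.576 -0.314  0.012] [1.029 0.104 0.565]
scene oB 191 zmax 0.5649 topmean [ 1.0285 -0.314   0.5649] bbox [ 0.458 -0.314  0.012] [1.029 0.007 0.565]
scene cond 252 zmax 0.5649 topmean [ 1.0285 -0.314   0.5649] bbox [ 0.413 -0.314  0.012] [ 1.029 -0.12   0.565]
```

View pics/topc.png

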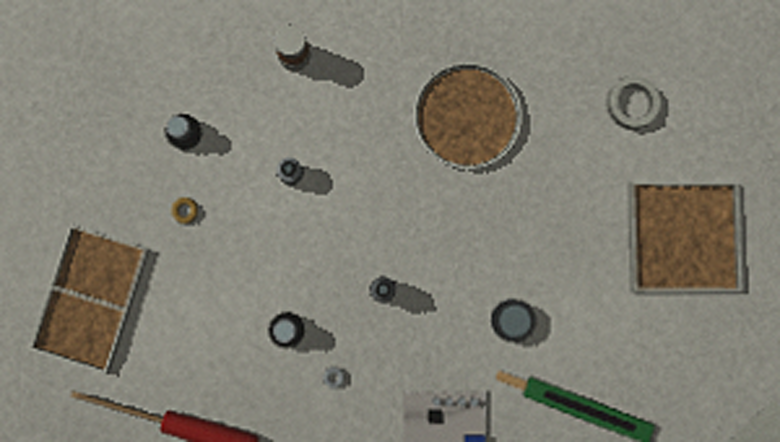

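The crop shows all five parts clear of one another, the ring near the two-bay tray, and the nut near the second eyepiece. I'll redo the measurement with the empty depth readings masked out.

Run:
```python
from bench import env
from h import *
from scipy.optimize import least_squares
B=dict(top=dict(bottle=(205,135,240,165),eA=(165,168,195,195),eB=(206,245,234,270),oA=(212,185,234,207),oB=(246,230,268,252),cond=(293,240,325,268)),
 scene=dict(bottle=(318,195,350,235),eA=(332,162,358,194),eB=(246,136,270,164),oA=(286,172,306,198),oB=(222,153,244,184),cond=(162,174,190,200)))
Q={}
for n in B:
    z=np.load(f"pics/{n}0.npz"); W=cloud(env.calibration(n),z['d']); W[z['d']==0]=-1
    for k,(a,b,e,f) in B[n].items():
        w=W[b:f,a:e].reshape(-1,3); q=w[w[:,2]>.008]; Q[k,n]=q
        top=q[q[:,2]>np.percentile(q[:,2],95)-.005]
        print(n,k,len(q),"zmax %.4f"%q[:,2].max(),"topmean",top.mean(0).round(4),"bbox",q.min(0).round(3),q.max(0).round(3))
lo=dict(oA=(.006,.034,.013),oB=(.008,.046,.013),eA=(.005,.02,.018),eB=(.005,.02,.018),cond=(.006,.02,.022),bottle=(.01,.045,.017))
for k,(a,b,r) in lo.items():
    for ns in (("top",),("scene",),("top","scene")):
        q=np.vstack([Q[k,n] for n in ns]); q=q[(q[:,2]>a)&(q[:,2]<b)]
        f=least_squares(lambda c:np.hypot(*(q[:,:2]-c).T)-r,Q[k,"top"][:,:2].mean(0),loss='soft_l1',f_scale=.002); print(k,ns,f.x.round(4),len(q),np.abs(f.fun).mean().round(4))
```

```text
top bottle 182 zmax 0.0739 topmean [0.7168 0.0885 0.0694] bbox [0.7   0.072 0.009] [0.731 0.106 0.074]
top eA 145 zmax 0.0497 topmean [0.6322 0.2064 0.0463] bbox [0.615 0.189 0.011] [0.649 0.224 0.05 ]
top eB 149 zmax 0.0500 topmean [0.4239 0.0933 0.0455] bbox [0.407 0.076 0.01 ] [0.442 0.111 0.05 ]
top oA 84 zmax 0.0478 topmean [0.5883 0.0917 0.0435] bbox [0.576 0.078 0.01 ] [0.599 0.104 0.048]
top oB 75 zmax 0.0604 topmean [ 0.4656 -0.0058  0.0575] bbox [ 0.453 -0.017  0.04 ] [0.476 0.007 0.06 ]
top cond 218 zmax 0.0280 topmean [ 0.4329 -0.1415  0.0235] bbox [ 0.412 -0.162  0.009] [ 0.455 -0.12   0.028]
scene bottle 477 zmax 0.0717 topmean [0.7185 0.0887 0.0689] bbox [0.702 0.072 0.008] [0.735 0.105 0.072]
scene eA 222 zmax 0.0474 topmean [0.6342 0.2053 0.0453] bbox [0.616 0.189 0.008] [0.651 0.221 0.047]
scene eB 198 zmax 0.0477 topmean [0.4259 0.0936 0.045 ] bbox [0.412 0.076 0.008] [0.443 0.112 0.048]
scene oA 174 zmax 0.0459 topmean [0.5902 0.091  0.0437] bbox [0.576 0.079 0.008] [0.603 0.104 0.046]
scene oB 202 zmax 0.0597 topmean [ 0.4671 -0.0054  0.0567] bbox [ 0.458 -0.018 
[... 215 characters left out ...]
07
oA ('top', 'scene') [0.5883 0.0926] 109 0.0007
oB ('top',) [ 0.4656 -0.0067] 14 0.0009
oB ('scene',) [ 0.4654 -0.0041] 131 0.0007
oB ('top', 'scene') [ 0.4654 -0.0043] 145 0.0009
eA ('top',) [0.6341 0.2068] 31 0.0019
eA ('scene',) [0.6321 0.2081] 62 0.001
eA ('top', 'scene') [0.6324 0.208 ] 93 0.0014
eB ('top',) [0.4243 0.0942] 30 0.002
eB ('scene',) [0.4242 0.0954] 55 0.0008
eB ('top', 'scene') [0.4242 0.095 ] 85 0.0013
cond ('top',) [ 0.4322 -0.1413] 21 0.0025
cond ('scene',) [ 0.4327 -0.1401] 79 0.0012
cond ('top', 'scene') [ 0.4326 -0.1404] 100 0.0016
bottle ('top',) [0.7178 0.0892] 57 0.0008
bottle ('scene',) [0.7169 0.0907] 220 0.001
bottle ('top', 'scene') [0.717  0.0905] 277 0.001
```

>>> {"op": "send_rows", "data": {
  "targets": [
    [[-1.1,-1,0.2],0,8.5],
    [[-2.2,-2,0.4],0,8.5],
    [[-2.2,-2,0.4],0,8.5],
    [[-2.2,-2,0.4],0,8.5],
    [[-2.2,-2,0.4],0,8.5],
    [[-2.2,-2,0.4],0,8.5],
    [[-2.2,-2,0.4],0,8.5],
    [[-2.2,-2,0.4],0,8.5],
    [[-2.2,-2,0.4],0,8.5],
    [[-2.2,-2,0.4],0,8.5],
    [[-2.2,-2,0.4],0,8.5],
    [[-2.2,-2,0.4],0,8.5],
    [[-2.2,-2,0.4],0,8.5],
    [[-2.2,-2,0.4],0,8.5],
    [[-2.2,-2,0.4],0,8.5],
    [[-2.2,-2,0.4],0,6],
    [[-2.2,-2,0.4],0,6],
    [[-1.1,-1,0.4],0,6],
    [[0,0,0],0,6],
    [[0,0,0],0,6]
  ],
  "force": 40
}}

```text
time_s: 2.1
tcp_pos: [0.4178, 0.0491, 0.1786]
tool_rot: [0.147, 0.989, -0.003, -0.004]
force: [-0.8, 1.3, -0.7]
width: 0.0599
```

```bash
cat > to.py <<'E'
import sys
from bench import env
import numpy as np
from scipy.spatial.transform import Rotation as Ro
s=env.sense(); A=Ro.from_quat(s['tool_rot']).as_matrix()
print('t',s['time_s'],'tcp',s['tcp_pos'].round(4),'w',round(s['width'],4),'F',s['force'].round(1),'tilt',np.degrees(np.arccos(-A[2,2])).round(2),'yaw_y',np.degrees(np.arctan2(A[1,1],A[0,1])).round(1),'j',s['joint_pos'].round(2))
p=s['tcp_pos']
for a in sys.argv[1:]:
    g=np.array(eval(a)); d=A.T@(g-p)*100; print(g,'tool cm',d.round(2)); p=g
E
python3 to.py .4655,-.005,.15 .4655,-.005,.039
```

```text
t 2.1 tcp [0.4178 0.0491 0.1786] w 0.0599 F [-0.8  1.3 -0.7] tilt 0.58 yaw_y 73.1 j [-0.06  0.25  1.9  -0.01  1.   -1.33]
[ 0.4655 -0.005   0.15  ] tool cm [-6.16 -3.78  2.85]
[ 0.4655 -0.005   0.039 ] tool cm [-0.08  0.08 11.1 ]
```

>>> {"op": "send_rows", "data": {
  "targets": [
    [[-1.6,-1,0.7],0,6],
    [[-1.6,-1,0.7],0,6],
    [[-1.6,-1,0.7],0,6],
    [[-1.6,-0.9,0.7],0,6],
    [[0,0,0],0,6],
    [[0,0,0],0,6]
  ]
}}

```text
time_s: 2.7
tcp_pos: [0.469, -0.007, 0.1488]
tool_rot: [0.145, 0.989, -0.003, -0.005]
force: [0.4, -0.4, -0.1]
width: 0.0599
```

```bash
python3 to.py .4655,-.005,.15 .4655,-.005,.039
python3 - <<'E'
from bench import env
import cv2
s=env.sense(); p,d=env.get_image("wrist"); cv2.imwrite("pics/w1.png",cv2.cvtColor(p,cv2.COLOR_RGB2BGR))
E
```

```text
t 2.7 tcp [ 0.469  -0.007   0.1488] w 0.0599 F [ 0.4 -0.4 -0.1] tilt 0.61 yaw_y 73.4 j [-0.18  0.37  1.82 -0.01  0.96 -1.45]
[ 0.4655 -0.005   0.15  ] tool cm [ 0.4   0.09 -0.11]
[ 0.4655 -0.005   0.039 ] tool cm [-0.09  0.07 11.1 ]
```

View pics/w1.png

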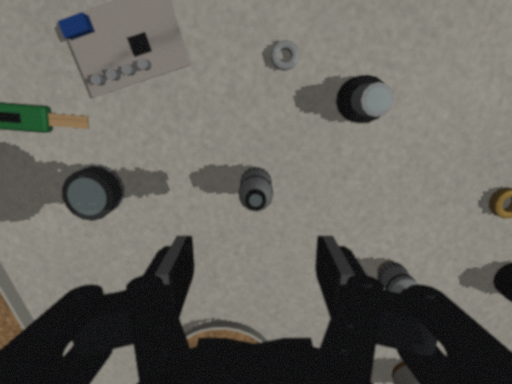

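The wrist view shows the long objective centred between the jaws (nose at 256,199), with nothing in the fingers' way.

Run:
```python
from bench import env
from h import *
s=env.sense(); c=env.calibration("wrist")
print(plane(c,[[256,199]],.058,s),plane(c,[[372,98]],.046,s),plane(c,[[91,194]],.024,s))
```

```text
[[ 0.4640704  -0.00433846  0.058     ]] [[0.42110017 0.0908613  0.046     ]] [[ 0.43189763 -0.13626003  0.024     ]]
```

>>> {"op": "send_rows", "data": {
  "targets": [
    [[0.2,0.1,1],0,6],
    [[0.1,0,2],0,6],
    [[0,0,2],0,6],
    [[0,0,2],0,6],
    [[0,0,2],0,6],
    [[0,0,1],0,6],
    [[0,0,0.5],0,6],
    [[0,0,0],0,6]
  ]
}}

```text
time_s: 3.55
tcp_pos: [0.4626, -0.0015, 0.0399]
tool_rot: [0.142, 0.99, -0.002, -0.004]
force: [-0.8, 0.5, 0.1]
width: 0.0599
```

```bash
python3 to.py .4655,-.005,.039
```

```text
t 3.55 tcp [ 0.4626 -0.0015  0.0399] w 0.0599 F [-0.8  0.5  0.1] tilt 0.51 yaw_y 73.6 j [-0.17  0.54  1.94 -0.01  0.67 -1.45]
[ 0.4655 -0.005   0.039 ] tool cm [-0.38 -0.26  0.08]
```

>>> {"op": "send_rows", "data": {
  "targets": [
    [[-0.3,-0.3,0.1],0,6],
    [[0,0,0],0,4],
    [[0,0,0],0,2],
    [[0,0,0],0,2],
    [[0,0,0],0,2],
    [[0,0,0],0,2],
    [[0,0,0],0,2],
    [[0,0,0],0,2]
  ]
}}

```text
time_s: 4.35
tcp_pos: [0.4663, -0.0057, 0.0412]
tool_rot: [0.142, 0.99, -0.002, -0.001]
force: [-0.1, 0.1, -1.8]
width: 0.0248
```

>>> {"op": "send_rows", "data": {
  "targets": [
    [[0,0,-1],0,2],
    [[0,0,-2],0,2],
    [[0,0,-3],0,2],
    [[0,0,-3],0,2],
    [[0,0,-2.5],0,2],
    [[0.6,1.4,-0.5],0,2],
    [[1.2,2.6,0],0,2],
    [[1.2,2.6,0],0,2],
    [[1.2,2.6,0],0,2],
    [[1.2,2.6,0],0,2],
    [[1.2,2.6,0],0,2],
    [[1.2,2.6,0],0,2],
    [[1.2,2.6,0],0,2],
    [[1.2,2.6,0],0,2],
    [[1.2,2.6,0],0,2],
    [[1.2,2.6,0],0,2],
    [[1.2,2.6,0],0,2],
    [[0.6,1.3,0],0,2],
    [[0,0,0],0,2],
    [[0,0,0],0,2]
  ]
}}

```text
time_s: 6.35
tcp_pos: [0.4136, 0.348, 0.1776]
tool_rot: [0.143, 0.99, -0.001, 0.003]
force: [0.2, -0.3, -0.9]
width: 0.0247
```

```bash
python3 to.py .4236,.3125,.12
python3 - <<'E'
from bench import env
import cv2
s=env.sense(); p,d=env.get_image("wrist"); cv2.imwrite("pics/w2.png",cv2.cvtColor(p,cv2.COLOR_RGB2BGR))
E
```

```text
t 6.35 tcp [0.4136 0.348  0.1776] w 0.0247 F [ 0.2 -0.3 -0.9] tilt 0.34 yaw_y 73.5 j [ 0.56  0.44  1.6  -0.01  1.1  -0.72]
[0.4236 0.3125 0.12  ] tool cm [-1.93 -3.11  5.78]
```

View pics/w2.png

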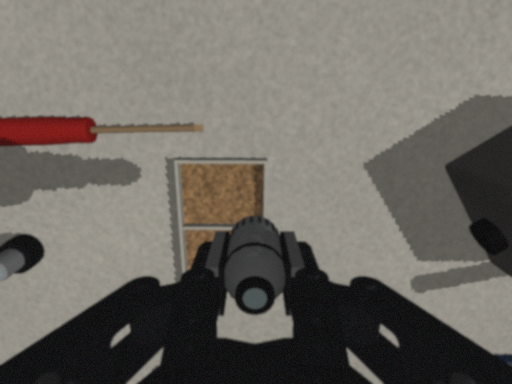

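The wrist view shows the objective held upright. The minus bay's cork spans about (180–264, 164–224), and the divider is at v≈226.

Run:
```python
from bench import env
from h import *
s=env.sense(); c=env.calibration("wrist")
print(plane(c,[[180,164],[264,164],[181,223],[264,223],[222,194]],.003,s)); print(plane(c,[[183,226]],.013,s))
```

```text
[[0.38298173 0.28304498 0.003     ]
 [0.40581907 0.3598893  0.003     ]
 [0.44044503 0.26257906 0.003     ]
 [0.4642692  0.34310584 0.003     ]
 [0.4229656  0.31208258 0.003     ]]
[[0.44061479 0.26701421 0.013     ]]
```

>>> {"op": "send_rows", "data": {
  "targets": [
    [[-0.7,-1,0],0,2],
    [[-0.7,-1,0.5],0,2],
    [[-0.5,-1,1.5],0,2],
    [[0,0,2],0,2],
    [[0,0,1.5],0,2],
    [[0,0,0.5],0,2],
    [[0,0,0],0,2],
    [[0,0,0],0,2]
  ]
}}

```text
time_s: 7.2
tcp_pos: [0.4279, 0.3003, 0.1163]
tool_rot: [0.149, 0.989, -0.002, 0.003]
force: [-0.4, 0.4, -0.7]
width: 0.0249
```

```bash
python3 to.py .4236,.3125,.12 .4236,.3125,.0445
```

```text
t 7.2 tcp [0.4279 0.3003 0.1163] w 0.0249 F [-0.4  0.4 -0.7] tilt 0.45 yaw_y 72.9 j [ 0.47  0.49  1.72 -0.01  0.93 -0.8 ]
[0.4236 0.3125 0.12  ] tool cm [ 0.76  1.04 -0.38]
[0.4236 0.3125 0.0445] tool cm [0.05 0.03 7.55]
```

>>> {"op": "send_rows", "data": {
  "targets": [
    [[0.4,0.5,0],0,2],
    [[0.3,0.5,1],0,2],
    [[0,0,1.5],0,2],
    [[0,0,1.5],0,2],
    [[0,0,1],0,2],
    [[0,0,0.5],0,2],
    [[0,0,0],0,2],
    [[0,0,0],0,2]
  ]
}}

```text
time_s: 8.0
tcp_pos: [0.4253, 0.316, 0.0606]
tool_rot: [0.147, 0.989, -0.0, 0.006]
force: [-0.6, 0.7, -1.6]
width: 0.0248
```

```bash
python3 to.py .4236,.3125,.0445
```

```text
t 8.0 tcp [0.4253 0.316  0.0606] w 0.0248 F [-0.6  0.7 -1.6] tilt 0.68 yaw_y 73.1 j [ 0.5   0.59  1.75 -0.01  0.8  -0.77]
[0.4236 0.3125 0.0445] tool cm [ 0.08 -0.38  1.6 ]
```

>>> {"op": "send_rows", "data": {
  "targets": [
    [[0,-0.2,0.5],0,2],
    [[0,0,0.5],0,2],
    [[0,0,0.2],0,2],
    [[0,0,0],0,2]
  ]
}}

```text
time_s: 8.4
tcp_pos: [0.4255, 0.3142, 0.0488]
tool_rot: [0.147, 0.989, 0.001, 0.007]
force: [0.1, -0.1, -1.0]
width: 0.0247
```

>>> {"op": "send_rows", "data": {
  "targets": [
    [[0,0,0.2],0,2],
    [[0,0,0.1],0,2],
    [[0,0,0.1],0,2],
    [[0,0,0],0,2]
  ]
}}

```text
time_s: 8.8
tcp_pos: [0.4259, 0.3142, 0.0448]
tool_rot: [0.148, 0.989, 0.001, 0.007]
force: [0.2, -0.4, -1.0]
width: 0.025
```

>>> {"op": "send_rows", "data": {
  "targets": [
    [[0,0,0.1],0,2],
    [[0,0,0],0,2]
  ]
}}

```text
time_s: 9.0
tcp_pos: [0.426, 0.3143, 0.044]
tool_rot: [0.148, 0.989, 0.001, 0.007]
force: [-0.0, -0.2, -1.7]
width: 0.0247
```

>>> {"op": "send_rows", "data": {
  "targets": [
    [[0,0,0.1],0,2],
    [[0,0,0.1],0,2],
    [[0,0,0],0,2]
  ]
}}

```text
time_s: 9.3
tcp_pos: [0.4263, 0.3143, 0.0442]
tool_rot: [0.147, 0.989, 0.001, 0.008]
force: [-0.5, 0.7, -1.5]
width: 0.025
```

>>> {"op": "send_rows", "data": {
  "targets": [
    [[0,0,0.2],0,2],
    [[0,0,0.1],0,2]
  ]
}}

```text
time_s: 9.5
tcp_pos: [0.4267, 0.3144, 0.0438]
tool_rot: [0.147, 0.989, 0.002, 0.009]
force: [-4.5, -2.1, 11.4]
width: 0.0247
```

>>> {"op": "send_rows", "data": {
  "targets": [
    [[0,0,0],0,3],
    [[0,0,0],0,4.2],
    [[0,0,0],0,4.2],
    [[0,0,0],0,4.2],
    [[0,0,-1],0,4.2],
    [[0,0,-1.5],0,4.2],
    [[0,0,-2],0,4.2],
    [[0,0,-2],0,4.2],
    [[0,0,-2],0,6],
    [[0,0,-2],0,6],
    [[0,0,-1],0,6],
    [[0,0,0],0,6]
  ]
}}

```text
time_s: 10.7
tcp_pos: [0.4246, 0.3144, 0.1658]
tool_rot: [0.147, 0.989, 0.002, 0.009]
force: [0.8, -0.1, -0.3]
width: 0.0603
```

```bash
python3 to.py .589,.092,.15
python3 - <<'E'
from bench import env
import cv2
s=env.sense(); p,d=env.get_image("wrist"); cv2.imwrite("pics/w3.png",cv2.cvtColor(p,cv2.COLOR_RGB2BGR))
E
```

```text
t 10.7 tcp [0.4246 0.3144 0.1658] w 0.0603 F [ 0.8 -0.1 -0.3] tilt 1.05 yaw_y 73.1 j [ 0.5   0.43  1.66 -0.01  1.04 -0.77]
[0.589 0.092 0.15 ] tool cm [-22.17 -16.5    1.85]
```

View pics/w3.png

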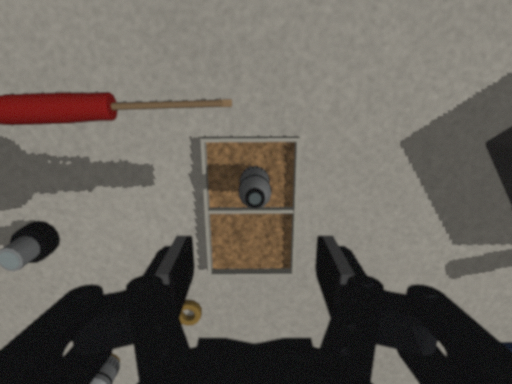

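The long objective stands upright in its bay at (255,187). Next is the short one.

>>> {"op": "send_rows", "data": {
  "targets": [
    [[-1.1,-0.8,0],0,6],
    [[-2.2,-1.6,0.1],0,6],
    [[-2.2,-1.6,0.2],0,6],
    [[-2.2,-1.6,0.2],0,6],
    [[-2.2,-1.6,0.2],0,6],
    [[-2.2,-1.6,0.2],0,6],
    [[-2.2,-1.6,0.2],0,6],
    [[-2.2,-1.6,0.2],0,6],
    [[-2.2,-1.6,0.2],0,6],
    [[-2.1,-1.6,0.2],0,6],
    [[-1,-0.7,0],0,6],
    [[0,0,0],0,6],
    [[0,0,0],0,6]
  ]
}}

```text
time_s: 12.05
tcp_pos: [0.5896, 0.0794, 0.1338]
tool_rot: [0.148, 0.989, -0.003, -0.003]
force: [0.6, 0.5, -0.3]
width: 0.06
```

```bash
python3 to.py .589,.092,.12 .589,.092,.037
python3 - <<'E'
from bench import env
import cv2
s=env.sense(); p,d=env.get_image("wrist"); cv2.imwrite("pics/w4.png",cv2.cvtColor(p,cv2.COLOR_RGB2BGR))
E
```

```text
t 12.05 tcp [0.5896 0.0794 0.1338] w 0.06 F [ 0.6  0.5 -0.3] tilt 0.54 yaw_y 73.0 j [ 0.01  0.59  1.48 -0.01  1.08 -1.26]
[0.589 0.092 0.12 ] tool cm [0.42 1.2  1.38]
[0.589 0.092 0.037] tool cm [-0.05  0.06  8.3 ]
```

View pics/w4.png

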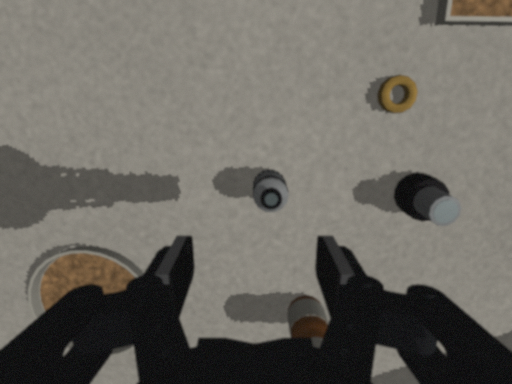

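The short objective is at (271,190), slightly right of centre. The bottle at (308,315) is 128 mm away and clear.

>>> {"op": "send_rows", "data": {
  "targets": [
    [[0.2,0.6,0],0,6],
    [[0.2,0.5,1],0,6],
    [[0,0,1.5],0,6],
    [[0,0,1.5],0,6],
    [[0,0,1.5],0,6],
    [[0,0,0.5],0,6],
    [[0,0,0],0,6]
  ]
}}

```text
time_s: 12.8
tcp_pos: [0.585, 0.1003, 0.0707]
tool_rot: [0.143, 0.99, -0.003, -0.004]
force: [-0.1, -0.5, 0.4]
width: 0.0599
```

```bash
python3 to.py .589,.092,.037
```

```text
t 12.8 tcp [0.585  0.1003 0.0707] w 0.0599 F [-0.1 -0.5  0.4] tilt 0.52 yaw_y 73.6 j [ 0.04  0.67  1.54 -0.    0.95 -1.24]
[0.589 0.092 0.037] tool cm [-0.64 -0.66  3.37]
```

>>> {"op": "send_rows", "data": {
  "targets": [
    [[-0.3,-0.3,0],0,6],
    [[-0.2,-0.2,0.5],0,6],
    [[0,0,1],0,6],
    [[0,0,0.9],0,6],
    [[0,0,0.3],0,6],
    [[0,0,0],0,6],
    [[0,0,0],0,6]
  ]
}}

```text
time_s: 13.5
tcp_pos: [0.5893, 0.094, 0.0429]
tool_rot: [0.143, 0.99, -0.002, -0.002]
force: [1.3, -0.2, 0.7]
width: 0.0599
```

```bash
python3 to.py .589,.092,.037
```

```text
t 13.5 tcp [0.5893 0.094  0.0429] w 0.0599 F [ 1.3 -0.2  0.7] tilt 0.38 yaw_y 73.6 j [ 0.03  0.71  1.55 -0.01  0.89 -1.25]
[0.589 0.092 0.037] tool cm [-0.03 -0.19  0.59]
```

>>> {"op": "send_rows", "data": {
  "targets": [
    [[0,-0.1,0.3],0,6],
    [[0,0,0.3],0,6],
    [[0,0,0.2],0,4],
    [[0,0,0],0,2],
    [[0,0,0],0,2],
    [[0,0,0],0,2],
    [[0,0,0],0,2],
    [[0,0,0],0,2],
    [[0,0,0],0,2]
  ]
}}

```text
time_s: 14.4
tcp_pos: [0.5893, 0.093, 0.035]
tool_rot: [0.143, 0.99, -0.002, -0.002]
force: [-0.5, 0.3, 0.5]
width: 0.0246
```

```bash
python3 to.py .589,.092,.15 .4877,.2935,.15
```

```text
t 14.4 tcp [0.5893 0.093  0.035 ] w 0.0246 F [-0.5  0.3  0.5] tilt 0.32 yaw_y 73.6 j [ 0.03  0.72  1.55 -0.01  0.87 -1.25]
[0.589 0.092 0.15 ] tool cm [  0.03  -0.16 -11.5 ]
[0.4877 0.2935 0.15  ] tool cm [15.41 16.47 -0.05]
```

>>> {"op": "send_rows", "data": {
  "targets": [
    [[0,0,-1],0,2],
    [[0,0,-2],0,2],
    [[0,0,-3],0,2],
    [[0,0,-3],0,2],
    [[0,0,-1.5],0,2],
    [[1,1,0],0,2],
    [[2,2.1,0],0,2],
    [[2,2.1,0],0,2],
    [[2,2.1,0],0,2],
    [[2,2.1,0],0,2],
    [[2,2.1,0],0,2],
    [[2,2.1,0],0,2],
    [[1,1.1,0],0,2],
    [[0.5,0.5,0],0,2],
    [[0,0,0],0,2],
    [[0,0,0],0,2]
  ]
}}

```text
time_s: 16.0
tcp_pos: [0.4804, 0.2916, 0.1411]
tool_rot: [0.142, 0.99, -0.004, -0.006]
force: [0.1, 0.4, -0.7]
width: 0.0247
```

```bash
python3 to.py .4877,.2935,.12
```

```text
t 16.0 tcp [0.4804 0.2916 0.1411] w 0.0247 F [ 0.1  0.4 -0.7] tilt 0.86 yaw_y 73.6 j [ 0.41  0.53  1.57  0.    1.06 -0.88]
[0.4877 0.2935 0.12  ] tool cm [-0.67  0.41  2.1 ]
```

>>> {"op": "send_rows", "data": {
  "targets": [
    [[-0.3,0.2,0.5],0,2],
    [[-0.3,0.1,1.5],0,2],
    [[0,0,1.5],0,2],
    [[0,0,1.5],0,2],
    [[0,0,1.5],0,2],
    [[0,0,1],0,2],
    [[0,0,0.5],0,2],
    [[0,0,0],0,2]
  ]
}}

```text
time_s: 16.8
tcp_pos: [0.4913, 0.2868, 0.0562]
tool_rot: [0.147, 0.989, -0.004, -0.005]
force: [0.7, 1.3, -0.2]
width: 0.0245
```

```bash
python3 to.py .4877,.2935,.038
```

```text
t 16.8 tcp [0.4913 0.2868 0.0562] w 0.0245 F [ 0.7  1.3 -0.2] tilt 0.76 yaw_y 73.1 j [ 0.39  0.65  1.62 -0.    0.88 -0.88]
[0.4877 0.2935 0.038 ] tool cm [0.52 0.55 1.82]
```

>>> {"op": "send_rows", "data": {
  "targets": [
    [[0.2,0.3,0.5],0,2],
    [[0.1,0.1,0.5],0,2],
    [[0,0,0.3],0,2],
    [[0,0,0.2],0,2],
    [[0,0,0],0,2]
  ]
}}

```text
time_s: 17.3
tcp_pos: [0.4904, 0.2923, 0.0416]
tool_rot: [0.147, 0.989, -0.003, -0.004]
force: [-1.3, -0.9, -1.6]
width: 0.0246
```

>>> {"op": "send_rows", "data": {
  "targets": [
    [[0,0,0.2],0,2],
    [[0,0,0.1],0,2],
    [[0,0,0.1],0,2],
    [[0,0,0.1],0,2]
  ]
}}

```text
time_s: 17.7
tcp_pos: [0.4908, 0.2925, 0.0379]
tool_rot: [0.147, 0.989, -0.002, -0.003]
force: [-4.5, -2.2, 15.2]
width: 0.0247
```

Contact with the floor. Release, rise, and go to the near eyepiece B.

>>> {"op": "send_rows", "data": {
  "targets": [
    [[0,0,0],0,3],
    [[0,0,0],0,4.2],
    [[0,0,0],0,4.2],
    [[0,0,0],0,4.2],
    [[0,0,-1],0,4.2],
    [[0,0,-1.5],0,4.2],
    [[0,0,-2],0,4.2],
    [[0,0,-2],0,4.2],
    [[0,0,-2],0,6],
    [[0,0,-2],0,6],
    [[0,0,-1],0,6],
    [[0,0,0],0,6]
  ]
}}

```text
time_s: 18.9
tcp_pos: [0.4919, 0.293, 0.1612]
tool_rot: [0.147, 0.989, -0.002, -0.003]
force: [0.2, -0.6, -0.8]
width: 0.0602
```

```bash
python3 to.py .4235,.094,.15
python3 - <<'E'
from bench import env
import cv2
s=env.sense(); p,d=env.get_image("wrist"); cv2.imwrite("pics/w5.png",cv2.cvtColor(p,cv2.COLOR_RGB2BGR))
E
```

```text
t 18.9 tcp [0.4919 0.293  0.1612] w 0.0602 F [ 0.2 -0.6 -0.8] tilt 0.37 yaw_y 73.1 j [ 0.4   0.52  1.52 -0.    1.11 -0.87]
[0.4235 0.094  0.15  ] tool cm [  0.75 -21.02   1.23]
```

View pics/w5.png

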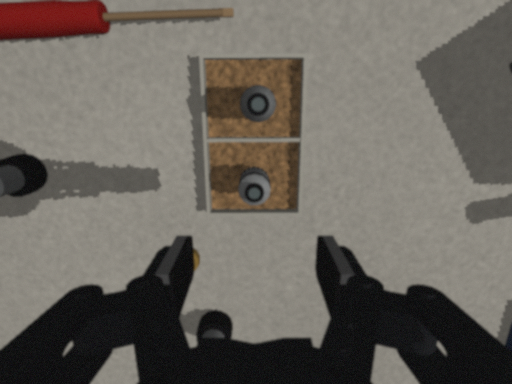

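Both objectives stand upright, one in each bay: the long one at (258,103), the short one at (254,185). On to eyepiece B.

>>> {"op": "send_rows", "data": {
  "targets": [
    [[0.1,-1,0],0,6],
    [[0.1,-2.5,0],0,6],
    [[0.1,-3,0.2],0,6],
    [[0.1,-3,0.2],0,6],
    [[0.1,-3,0.2],0,6],
    [[0.1,-3,0.2],0,6],
    [[0.1,-2.5,0.2],0,6],
    [[0,-1.5,0.2],0,6],
    [[0,-0.5,0],0,6],
    [[0,0,0],0,6],
    [[0,0,0],0,6]
  ]
}}

```text
time_s: 20.05
tcp_pos: [0.4141, 0.0924, 0.1395]
tool_rot: [0.147, 0.989, -0.006, -0.013]
force: [-0.5, 0.2, 0.2]
width: 0.0602
```

```bash
python3 to.py .424,.0943,.12 .424,.0943,.049
python3 - <<'E'
from bench import env
import cv2
s=env.sense(); p,d=env.get_image("wrist"); cv2.imwrite("pics/w6.png",cv2.cvtColor(p,cv2.COLOR_RGB2BGR))
E
```

```text
t 20.05 tcp [0.4141 0.0924 0.1395] w 0.0602 F [-0.5  0.2  0.2] tilt 1.67 yaw_y 73.1 j [ 0.04  0.32  1.93 -0.01  0.92 -1.23]
[0.424  0.0943 0.12  ] tool cm [-0.94  0.5   1.92]
[0.424  0.0943 0.049 ] tool cm [-0.17  0.11  7.1 ]
```

View pics/w6.png

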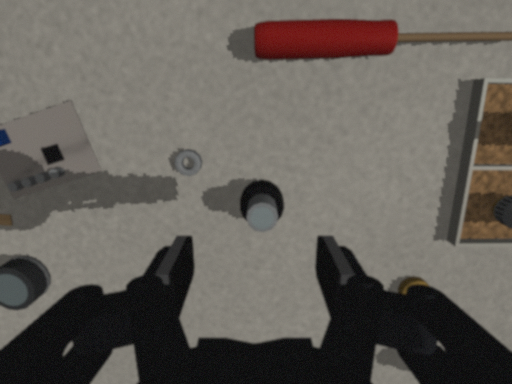

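Eyepiece B is at (262,213), about 5 mm right of centre, which agrees with the computed offset.

>>> {"op": "send_rows", "data": {
  "targets": [
    [[-0.5,0.2,0.5],0,6],
    [[-0.3,0.2,1],0,6],
    [[0,0,1.5],0,6],
    [[0,0,1.5],0,6],
    [[0,0,1],0,6],
    [[0,0,0.5],0,6],
    [[0,0,0],0,6],
    [[0,0,0],0,6]
  ]
}}

```text
time_s: 20.9
tcp_pos: [0.4242, 0.0972, 0.0733]
tool_rot: [0.144, 0.989, -0.006, -0.013]
force: [1.3, 0.2, -1.0]
width: 0.0601
```

```bash
python3 to.py .424,.0943,.049
```

```text
t 20.9 tcp [0.4242 0.0972 0.0733] w 0.0601 F [ 1.3  0.2 -1. ] tilt 1.62 yaw_y 73.5 j [ 0.05  0.45  1.97 -0.01  0.75 -1.22]
[0.424  0.0943 0.049 ] tool cm [-0.12 -0.25  2.43]
```

>>> {"op": "send_rows", "data": {
  "targets": [
    [[-0.1,-0.2,0.5],0,6],
    [[0,0,0.8],0,5],
    [[0,0,0.7],0,5],
    [[0,0,0.2],0,5],
    [[0,0,0],0,5],
    [[0,0,0],0,5]
  ]
}}

```text
time_s: 21.5
tcp_pos: [0.4249, 0.0947, 0.0502]
tool_rot: [0.144, 0.989, -0.005, -0.012]
force: [0.0, -0.2, -0.1]
width: 0.0499
```

```bash
python3 to.py .424,.0943,.049
```

```text
t 21.5 tcp [0.4249 0.0947 0.0502] w 0.0499 F [ 0.  -0.2 -0.1] tilt 1.49 yaw_y 73.5 j [ 0.05  0.5   1.99 -0.01  0.68 -1.23]
[0.424  0.0943 0.049 ] tool cm [ 0.07 -0.06  0.12]
```

>>> {"op": "send_rows", "data": {
  "targets": [
    [[0,0,0.1],0,4],
    [[0,0,0],0,2],
    [[0,0,0],0,1.6],
    [[0,0,0],0,1.6],
    [[0,0,0],0,1.6],
    [[0,0,0],0,1.6],
    [[0,0,0],0,1.6]
  ]
}}

```text
time_s: 22.2
tcp_pos: [0.4252, 0.0948, 0.0497]
tool_rot: [0.144, 0.99, -0.005, -0.011]
force: [-0.4, -0.6, -0.7]
width: 0.0204
```

```bash
python3 to.py .45,.09,.16 .5,-.305,.16
```

```text
t 22.2 tcp [0.4252 0.0948 0.0497] w 0.0204 F [-0.4 -0.6 -0.7] tilt 1.42 yaw_y 73.5 j [ 0.05  0.5   1.99 -0.01  0.68 -1.23]
[0.45 0.09 0.16] tool cm [ -2.29   0.1  -11.08]
[ 0.5   -0.305  0.16 ] tool cm [-16.05 -36.44   0.17]
```

>>> {"op": "send_rows", "data": {
  "targets": [
    [[0,0,-0.5],0,1.6],
    [[0,0,-1],0,1.6],
    [[0,0,-1.5],0,1.6],
    [[0,0,-2],0,1.6],
    [[0,0,-2],0,1.6],
    [[0,0,-2],0,1.6],
    [[0,0,-1],0,1.6],
    [[0,0,0],0,1.6]
  ]
}}

```text
time_s: 23.0
tcp_pos: [0.4276, 0.0956, 0.1582]
tool_rot: [0.144, 0.99, -0.005, -0.01]
force: [-0.5, 0.8, -0.3]
width: 0.0207
```

```bash
python3 to.py .547,-.33,.16
python3 - <<'E'
from bench import env
import cv2
s=env.sense(); p,d=env.get_image("wrist"); cv2.imwrite("pics/w7.png",cv2.cvtColor(p,cv2.COLOR_RGB2BGR))
E
```

```text
t 23.0 tcp [0.4276 0.0956 0.1582] w 0.0207 F [-0.5  0.8 -0.3] tilt 1.31 yaw_y 73.5 j [ 0.05  0.31  1.88 -0.01  0.97 -1.23]
[ 0.547 -0.33   0.16 ] tool cm [-23.57 -37.39  -0.14]
```

View pics/w7.png

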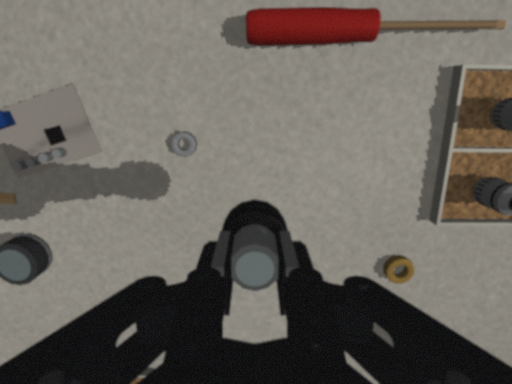

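The eyepiece is held upright and centred at (255,265). Carrying it to the square tray.

>>> {"op": "send_rows", "data": {
  "targets": [
    [[-0.7,-1,0],0,1.6],
    [[-1.5,-2.4,0],0,1.6],
    [[-1.5,-2.4,0],0,1.6],
    [[-1.5,-2.4,0],0,1.6],
    [[-1.5,-2.4,0],0,1.6],
    [[-1.5,-2.4,0],0,1.6],
    [[-1.5,-2.4,0],0,1.6],
    [[-1.5,-2.4,0],0,1.6],
    [[-1.5,-2.4,0],0,1.6],
    [[-1.5,-2.4,0],0,1.6],
    [[-1.5,-2.4,0],0,1.6],
    [[-1.5,-2.4,0],0,1.6],
    [[-1.5,-2.4,0],0,1.6],
    [[-1.5,-2.4,0],0,1.6],
    [[-1.5,-2.4,0],0,1.6],
    [[-1,-1.5,0],0,1.6],
    [[-0.5,-0.5,0],0,1.6],
    [[0,0,0],0,1.6],
    [[0,0,0],0,1.6]
  ]
}}

```text
time_s: 24.95
tcp_pos: [0.5381, -0.3502, 0.1369]
tool_rot: [0.145, 0.989, -0.001, -0.026]
force: [-0.1, -0.2, -1.2]
width: 0.0204
```

```bash
python3 to.py .547,-.33,.12
python3 - <<'E'
from bench import env
import cv2
s=env.sense(); p,d=env.get_image("wrist"); cv2.imwrite("pics/w8.png",cv2.cvtColor(p,cv2.COLOR_RGB2BGR))
E
```

```text
t 24.95 tcp [ 0.5381 -0.3502  0.1369] w 0.0204 F [-0.1 -0.2 -1.2] tilt 2.97 yaw_y 73.4 j [-0.68  0.68  1.29 -0.03  1.21 -1.95]
[ 0.547 -0.33   0.12 ] tool cm [-0.36  2.21  1.66]
```

View pics/w8.png

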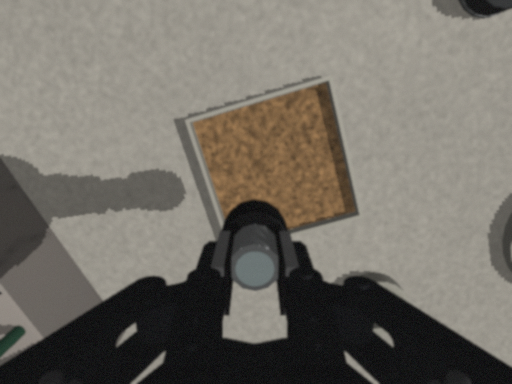

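The square tray's cork corners are at about (190,122), (326,83) and (354,212); the held head covers the fourth. I'll check the tray's position from this view.

Run:
```python
from bench import env
from h import *
s=env.sense(); c=env.calibration("wrist")
P=plane(c,[[190,122],[322,84],[354,212]],.005,s); print(P, (P[0]+P[2])/2)
```

```text
[[ 0.46448989 -0.38225308  0.005     ]
 [ 0.46656838 -0.2749861   0.005     ]
 [ 0.57489915 -0.27360102  0.005     ]] [ 0.51969452 -0.32792705  0.005     ]
```

>>> {"op": "send_rows", "data": {
  "targets": [
    [[-0.3,0.6,0],0,1.6],
    [[0,0.8,0.3],0,1.6],
    [[0,0.4,1],0,1.6],
    [[0,0,1.5],0,1.6],
    [[0,0,1],0,1.6],
    [[0,0,0.5],0,1.6],
    [[0,0,0],0,1.6],
    [[0,0,0],0,1.6]
  ]
}}

```text
time_s: 25.8
tcp_pos: [0.5451, -0.3264, 0.0912]
tool_rot: [0.142, 0.99, -0.001, -0.026]
force: [0.3, -0.6, -0.4]
width: 0.0203
```

```bash
python3 to.py .547,-.33,.053
```

```text
t 25.8 tcp [ 0.5451 -0.3264  0.0912] w 0.0203 F [ 0.3 -0.6 -0.4] tilt 3.01 yaw_y 73.7 j [-0.65  0.72  1.35 -0.03  1.11 -1.92]
[ 0.547 -0.33   0.053] tool cm [-0.48 -0.26  3.8 ]
```

>>> {"op": "send_rows", "data": {
  "targets": [
    [[-0.2,0,0.7],0,1.6],
    [[0,0,1],0,1.6],
    [[0,0,0.8],0,1.6],
    [[0,0,0.4],0,1.6],
    [[0,0,0],0,1.6],
    [[0,0,0],0,1.6]
  ]
}}

```text
time_s: 26.4
tcp_pos: [0.5458, -0.3275, 0.0601]
tool_rot: [0.142, 0.99, -0.001, -0.026]
force: [-0.5, -0.3, -0.6]
width: 0.0208
```

>>> {"op": "send_rows", "data": {
  "targets": [
    [[0,0,0.3],0,1.6],
    [[0,0,0.1],0,1.6],
    [[0,0,0.1],0,1.6],
    [[0,0,0],0,1.6]
  ]
}}

```text
time_s: 26.8
tcp_pos: [0.5459, -0.3278, 0.0555]
tool_rot: [0.142, 0.99, -0.001, -0.025]
force: [0.9, -0.1, -0.8]
width: 0.0203
```

>>> {"op": "send_rows", "data": {
  "targets": [
    [[0,0,0.1],0,1.6],
    [[0,0,0.1],0,1.6],
    [[0,0,0.1],0,1.6],
    [[0,0,0.1],0,1.6]
  ]
}}

```text
time_s: 27.2
tcp_pos: [0.5459, -0.3279, 0.0526]
tool_rot: [0.142, 0.99, -0.002, -0.025]
force: [-3.2, 1.0, 10.1]
width: 0.0206
```

>>> {"op": "send_rows", "data": {
  "targets": [
    [[0,0,0.1],0,1.6],
    [[0,0,0.1],0,1.6]
  ]
}}

```text
time_s: 27.4
tcp_pos: [0.5459, -0.3279, 0.0527]
tool_rot: [0.142, 0.99, -0.002, -0.024]
force: [-1.9, 1.6, 6.1]
width: 0.0205
```

>>> {"op": "send_rows", "data": {
  "targets": [
    [[0,0,0],0,2.4],
    [[0,0,0],0,3],
    [[0,0,0],0,4.5],
    [[0,0,0],0,5],
    [[0,0,-1],0,5],
    [[0,0,-1.5],0,5],
    [[0,0,-2],0,5],
    [[0,0,-2],0,6],
    [[0,0,-2],0,6],
    [[0,0,-1.5],0,6],
    [[0,0,0],0,6]
  ]
}}

```text
time_s: 28.5
tcp_pos: [0.5514, -0.3284, 0.1595]
tool_rot: [0.142, 0.99, -0.002, -0.024]
force: [0.4, -0.0, 0.2]
width: 0.0599
```

```bash
python3 to.py .62,-.1,.16 .633,.2065,.16
python3 - <<'E'
from bench import env
import cv2
s=env.sense(); p,d=env.get_image("wrist"); cv2.imwrite("pics/w9.png",cv2.cvtColor(p,cv2.COLOR_RGB2BGR))
E
```

```text
t 28.5 tcp [ 0.5514 -0.3284  0.1595] w 0.0599 F [ 0.4 -0.   0.2] tilt 2.72 yaw_y 73.7 j [-0.64  0.66  1.27 -0.03  1.25 -1.92]
[ 0.62 -0.1   0.16] tool cm [-0.15 23.85 -0.33]
[0.633  0.2065 0.16  ] tool cm [ 7.37 29.78  0.  ]
```

View pics/w9.png

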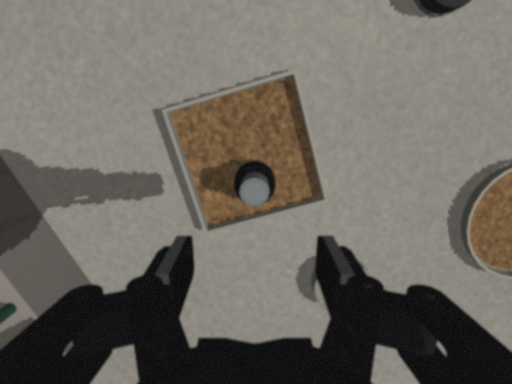

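Eyepiece B stands upright in the square tray at (255,185). Now to eyepiece A.

>>> {"op": "send_rows", "data": {
  "targets": [
    [[0.2,1.5,0],0,6],
    [[0.4,3,0],0,6],
    [[0.4,3,0],0,6],
    [[0.4,3,0],0,6],
    [[0.4,3,0],0,6],
    [[0.4,3,0],0,6],
    [[0.4,3,0],0,6],
    [[0.4,3,0],0,6],
    [[0.4,3,0],0,6],
    [[0.4,3,0],0,6],
    [[0.4,3,0],0,6],
    [[0.4,3,0],0,6],
    [[0.4,3,0],0,6],
    [[0.4,3,0],0,6],
    [[0.4,3,0],0,6],
    [[0.4,3,0],0,6],
    [[0.4,3,0],0,6],
    [[0.2,1.5,0],0,6],
    [[0,0,0],0,6],
    [[0,0,0],0,6]
  ]
}}

```text
time_s: 30.55
tcp_pos: [0.6128, 0.2198, 0.1347]
tool_rot: [0.14, 0.989, -0.0, -0.046]
force: [-0.2, 0.1, -0.1]
width: 0.0604
```

```bash
python3 to.py .633,.2065,.12 .633,.2065,.049
```

```text
t 30.55 tcp [0.6128 0.2198 0.1347] w 0.0604 F [-0.2  0.1 -0.1] tilt 5.29 yaw_y 74.0 j [ 0.21  0.72  1.22  0.03  1.29 -1.09]
[0.633  0.2065 0.12  ] tool cm [-2.43 -0.7   1.26]
[0.633  0.2065 0.049 ] tool cm [-0.65  0.1   7.07]
```

The tool tilt has crept up to 5° about the jaw axis. That is harmless for gripping an upright cylinder, since only the change between grasp and release matters. I'll correct position and make slower moves from here.

>>> {"op": "send_rows", "data": {
  "targets": [
    [[-0.7,-0.3,0.3],0,6],
    [[-0.8,-0.2,0.5],0,6],
    [[-0.6,0,0.8],0,6],
    [[-0.3,0,1],0,6],
    [[0,0,1],0,6],
    [[0,0,0.5],0,6],
    [[0,0,0],0,6],
    [[0,0,0],0,6]
  ]
}}

```text
time_s: 31.35
tcp_pos: [0.632, 0.2016, 0.0861]
tool_rot: [0.143, 0.989, -0.001, -0.048]
force: [-0.1, 0.5, -0.8]
width: 0.0598
```

```bash
python3 to.py .633,.2065,.08 .633,.2065,.049
```

```text
t 31.35 tcp [0.632  0.2016 0.0861] w 0.0598 F [-0.1  0.5 -0.8] tilt 5.48 yaw_y 73.6 j [ 0.18  0.79  1.22  0.03  1.22 -1.11]
[0.633  0.2065 0.08  ] tool cm [-0.02  0.51  0.61]
[0.633  0.2065 0.049 ] tool cm [-0.29  0.05  3.09]
```

>>> {"op": "send_rows", "data": {
  "targets": [
    [[-0.1,0.3,0.5],0,6],
    [[-0.1,0.1,0.9],0,6],
    [[-0.1,0,0.9],0,5],
    [[-0.1,0,0.6],0,5],
    [[0,0,0.2],0,5],
    [[0,0,0],0,5],
    [[0,0,0],0,5]
  ]
}}

```text
time_s: 32.05
tcp_pos: [0.6341, 0.2059, 0.0526]
tool_rot: [0.143, 0.989, -0.001, -0.047]
force: [0.3, -0.1, 0.3]
width: 0.0502
```

```bash
python3 to.py .633,.2065,.05
```

```text
t 32.05 tcp [0.6341 0.2059 0.0526] w 0.0502 F [ 0.3 -0.1  0.3] tilt 5.44 yaw_y 73.6 j [ 0.19  0.84  1.23  0.03  1.16 -1.11]
[0.633  0.2065 0.05  ] tool cm [0.1  0.03 0.27]
```

>>> {"op": "send_rows", "data": {
  "targets": [
    [[0,0,0.2],0,4],
    [[0,0,0],0,2],
    [[0,0,0],0,1.6],
    [[0,0,0],0,1.6],
    [[0,0,0],0,1.6],
    [[0,0,0],0,1.6],
    [[0,0,0],0,1.6]
  ]
}}

```text
time_s: 32.75
tcp_pos: [0.6344, 0.2059, 0.0515]
tool_rot: [0.143, 0.989, -0.001, -0.047]
force: [0.6, 0.1, -0.0]
width: 0.0205
```

```bash
python3 to.py .633,.2065,.16 .496,-.328,.16
```

```text
t 32.75 tcp [0.6344 0.2059 0.0515] w 0.0205 F [ 0.6  0.1 -0. ] tilt 5.34 yaw_y 73.6 j [ 0.19  0.84  1.23  0.03  1.16 -1.11]
[0.633  0.2065 0.16  ] tool cm [  1.15  -0.14 -10.79]
[ 0.496 -0.328  0.16 ] tool cm [ -2.   -55.14   0.66]
```

>>> {"op": "send_rows", "data": {
  "targets": [
    [[0,0,-0.5],0,1.6],
    [[0.2,0,-1.5],0,1.6],
    [[0.2,0,-2],0,1.6],
    [[0.2,0,-2],0,1.6],
    [[0.2,0,-2],0,1.6],
    [[0.2,0,-2],0,1.6],
    [[0.1,-0.5,-1],0,1.6],
    [[0,-1.2,0],0,1.6],
    [[0,-1.8,0],0,1.6],
    [[0,-1.8,0],0,1.6],
    [[0,-1.8,0],0,1.6],
    [[0,-1.8,0],0,1.6],
    [[0,-1.8,0],0,1.6],
    [[0,-1.8,0],0,1.6],
    [[0,-1.8,0],0,1.6],
    [[0,-1.8,0],0,1.6],
    [[0,-1.8,0],0,1.6],
    [[0,-1.8,0],0,1.6],
    [[0,-1.8,0],0,1.6],
    [[0,-1.8,0],0,1.6]
  ]
}}

```text
time_s: 34.75
tcp_pos: [0.5588, -0.0328, 0.1722]
tool_rot: [0.142, 0.989, -0.002, -0.049]
force: [-0.0, 0.5, -1.3]
width: 0.0205
```

```bash
python3 to.py .496,-.328,.16
```

```text
t 34.75 tcp [ 0.5588 -0.0328  0.1722] w 0.0205 F [-0.   0.5 -1.3] tilt 5.63 yaw_y 73.7 j [-0.19  0.53  1.47 -0.01  1.24 -1.47]
[ 0.496 -0.328  0.16 ] tool cm [ -2.44 -30.07   1.51]
```

>>> {"op": "send_rows", "data": {
  "targets": [
    [[-0.1,-1.8,0],0,1.6],
    [[-0.1,-1.8,0],0,1.6],
    [[-0.1,-1.8,0],0,1.6],
    [[-0.1,-1.8,0],0,1.6],
    [[-0.1,-1.8,0],0,1.6],
    [[-0.1,-1.8,0],0,1.6],
    [[-0.2,-1.8,0],0,1.6],
    [[-0.2,-1.8,0],0,1.6],
    [[-0.2,-1.8,0],0,1.6],
    [[-0.2,-1.8,0],0,1.6],
    [[-0.2,-1.8,0],0,1.6],
    [[-0.2,-1.8,0],0,1.6],
    [[-0.2,-1.8,0],0,1.6],
    [[-0.2,-1.8,0],0,1.6],
    [[-0.1,-1.5,0],0,1.6],
    [[-0.1,-1,0],0,1.6],
    [[0,0,0],0,1.6],
    [[0,0,0],0,1.6]
  ]
}}

```text
time_s: 36.55
tcp_pos: [0.487, -0.3283, 0.1711]
tool_rot: [0.146, 0.988, -0.0, -0.053]
force: [0.0, 0.4, -1.1]
width: 0.0204
```

```bash
python3 to.py .496,-.328,.12
python3 - <<'E'
from bench import env
import cv2
s=env.sense(); p,d=env.get_image("wrist"); cv2.imwrite("pics/w10.png",cv2.cvtColor(p,cv2.COLOR_RGB2BGR))
E
```

```text
t 36.55 tcp [ 0.487  -0.3283  0.1711] w 0.0204 F [ 0.   0.4 -1.1] tilt 6.08 yaw_y 73.2 j [-0.7   0.58  1.38 -0.06  1.27 -1.95]
[ 0.496 -0.328  0.12 ] tool cm [-1.38  0.38  4.99]
```

View pics/w10.png

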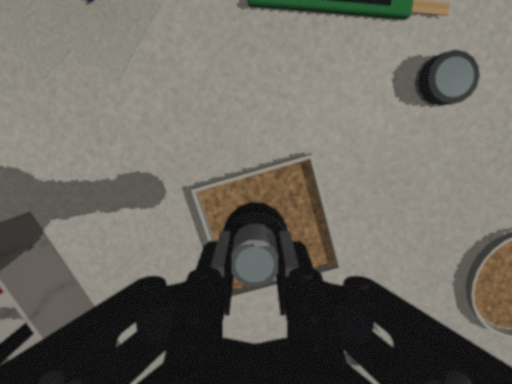

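Eyepiece A is held above the tray's near half, with the drift since grasp under 1°. Descending at about x=0.494.

>>> {"op": "send_rows", "data": {
  "targets": [
    [[-0.3,0.2,0.5],0,1.6],
    [[-0.3,0.1,1.2],0,1.6],
    [[-0.3,0,1.5],0,1.6],
    [[-0.2,0,1.5],0,1.6],
    [[-0.2,0,1.5],0,1.6],
    [[-0.1,0,1],0,1.6],
    [[0,0,0.5],0,1.6],
    [[0,0,0],0,1.6],
    [[0,0,0],0,1.6]
  ]
}}

```text
time_s: 37.5
tcp_pos: [0.4955, -0.3226, 0.0856]
tool_rot: [0.142, 0.988, 0.0, -0.054]
force: [0.4, -0.8, -0.2]
width: 0.0205
```

```bash
python3 to.py .494,-.328,.056
```

```text
t 37.5 tcp [ 0.4955 -0.3226  0.0856] w 0.0205 F [ 0.4 -0.8 -0.2] tilt 6.2 yaw_y 73.6 j [-0.68  0.68  1.45 -0.06  1.1  -1.93]
[ 0.494 -0.328  0.056] tool cm [-0.32 -0.52  2.95]
```

>>> {"op": "send_rows", "data": {
  "targets": [
    [[-0.1,-0.3,0.5],0,1.6],
    [[-0.1,0,0.8],0,1.6],
    [[-0.1,0,0.7],0,1.6],
    [[0,0,0.4],0,1.6],
    [[0,0,0.2],0,1.6],
    [[0,0,0],0,1.6]
  ]
}}

```text
time_s: 38.1
tcp_pos: [0.4953, -0.327, 0.0587]
tool_rot: [0.143, 0.988, -0.0, -0.053]
force: [0.0, 0.3, -1.1]
width: 0.0204
```

>>> {"op": "send_rows", "data": {
  "targets": [
    [[0,0,0.2],0,1.6],
    [[0,0,0.1],0,1.6],
    [[0,0,0.1],0,1.6],
    [[0,0,0.1],0,1.6]
  ]
}}

```text
time_s: 38.5
tcp_pos: [0.495, -0.3271, 0.0543]
tool_rot: [0.143, 0.988, -0.001, -0.052]
force: [-1.2, 1.6, 7.6]
width: 0.0205
```

>>> {"op": "send_rows", "data": {
  "targets": [
    [[0,0,0],0,2.4],
    [[0,0,0],0,3],
    [[0,0,0],0,4.5],
    [[0,0,0],0,5],
    [[0.1,0,-1],0,5],
    [[0.2,0,-1.5],0,5],
    [[0.2,0,-2],0,5],
    [[0.2,0,-2],0,6],
    [[0.2,0,-2],0,6],
    [[0.1,0,-1.5],0,7.5],
    [[0,0,0],0,7.5]
  ]
}}

```text
time_s: 39.6
tcp_pos: [0.4962, -0.3257, 0.1627]
tool_rot: [0.143, 0.988, -0.001, -0.051]
force: [1.1, -0.2, -0.3]
width: 0.0752
```

```bash
python3 to.py .433,-.1405,.14
python3 - <<'E'
from bench import env
import cv2
s=env.sense(); p,d=env.get_image("wrist"); cv2.imwrite("pics/w11.png",cv2.cvtColor(p,cv2.COLOR_RGB2BGR))
E
```

```text
t 39.6 tcp [ 0.4962 -0.3257  0.1627] w 0.0752 F [ 1.1 -0.2 -0.3] tilt 5.88 yaw_y 73.6 j [-0.68  0.6   1.38 -0.06  1.25 -1.95]
[ 0.433  -0.1405  0.14  ] tool cm [11.03 16.03  3.13]
```

View pics/w11.png

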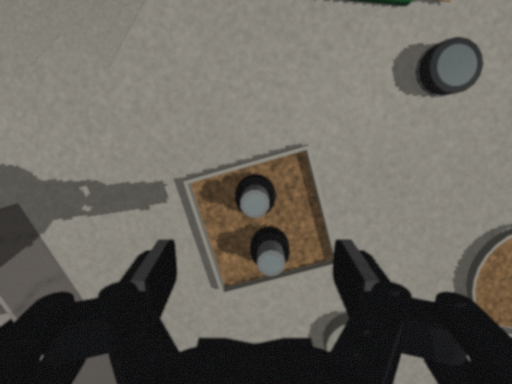

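Both eyepieces stand upright in the square tray at (256,197) and (270,250). Next is the condenser, seen at (452,66).

>>> {"op": "send_rows", "data": {
  "targets": [
    [[0.5,0.7,0],0,7.5],
    [[1,1.4,0.2],0,7.5],
    [[1,1.4,0.2],0,7.5],
    [[1,1.5,0.2],0,7.5],
    [[1,1.5,0.2],0,7.5],
    [[1,1.5,0.2],0,7.5],
    [[1,1.5,0.2],0,7.5],
    [[1,1.5,0.2],0,7.5],
    [[1,1.5,0.2],0,7.5],
    [[1,1.4,0.2],0,7.5],
    [[0.5,0.8,0],0,7.5],
    [[0,0,0],0,7.5],
    [[0,0,0],0,7.5]
  ]
}}

```text
time_s: 40.95
tcp_pos: [0.4283, -0.1407, 0.1413]
tool_rot: [0.142, 0.988, 0.004, -0.063]
force: [1.0, -0.3, -0.0]
width: 0.075
```

```bash
python3 to.py .433,-.14,.1 .433,-.14,.03
python3 - <<'E'
from bench import env
import cv2
s=env.sense(); p,d=env.get_image("wrist"); cv2.imwrite("pics/w12.png",cv2.cvtColor(p,cv2.COLOR_RGB2BGR))
E
```

```text
t 40.95 tcp [ 0.4283 -0.1407  0.1413] w 0.075 F [ 1.  -0.3 -0. ] tilt 7.24 yaw_y 73.6 j [-0.47  0.41  1.79 -0.04  1.07 -1.73]
[ 0.433 -0.14   0.1  ] tool cm [-0.95  0.24  4.04]
[ 0.433 -0.14   0.03 ] tool cm [-0.88  0.07  6.94]
```

View pics/w12.png

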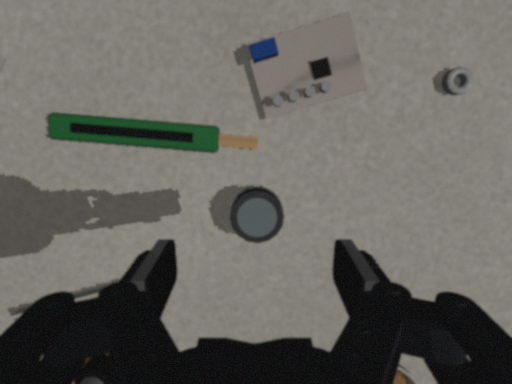

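The condenser is centred laterally at (257,214), and the fingers have clear bench on both sides.

>>> {"op": "send_rows", "data": {
  "targets": [
    [[-0.4,0.1,0.8],0,7.5],
    [[-0.4,0,1.5],0,7.5],
    [[-0.3,0,1.8],0,7.5],
    [[-0.3,0,1.8],0,7.5],
    [[-0.3,0,1.5],0,7.5],
    [[-0.2,0,1],0,7.5],
    [[0,0,0.5],0,7],
    [[0,0,0],0,7],
    [[0,0,0],0,7]
  ]
}}

```text
time_s: 41.9
tcp_pos: [0.4393, -0.1478, 0.0441]
tool_rot: [0.145, 0.988, 0.004, -0.061]
force: [-0.1, -0.5, 0.5]
width: 0.0698
```

```bash
python3 to.py .4345,-.1405,.03
```

```text
t 41.9 tcp [ 0.4393 -0.1478  0.0441] w 0.0698 F [-0.1 -0.5  0.5] tilt 7.02 yaw_y 73.3 j [-0.47  0.58  1.84 -0.04  0.84 -1.72]
[ 0.4345 -0.1405  0.03  ] tool cm [0.49 0.58 1.48]
```

>>> {"op": "send_rows", "data": {
  "targets": [
    [[0.2,0.3,0.2],0,7],
    [[0.1,0.2,0.3],0,7],
    [[0,0,0.4],0,7],
    [[0,0,0.2],0,7],
    [[0,0,0],0,6.5],
    [[0,0,0],0,6.5]
  ]
}}

```text
time_s: 42.5
tcp_pos: [0.4373, -0.1416, 0.0343]
tool_rot: [0.145, 0.988, 0.003, -0.059]
force: [0.6, 1.0, 1.1]
width: 0.0647
```

```bash
python3 to.py .4345,-.1405,.03
```

```text
t 42.5 tcp [ 0.4373 -0.1416  0.0343] w 0.0647 F [0.6 1.  1.1] tilt 6.81 yaw_y 73.3 j [-0.46  0.59  1.86 -0.04  0.81 -1.71]
[ 0.4345 -0.1405  0.03  ] tool cm [0.25 0.03 0.47]
```

>>> {"op": "send_rows", "data": {
  "targets": [
    [[0.2,0,0.2],0,6],
    [[0,0,0.2],0,6],
    [[0,0,0],0,4],
    [[0,0,0],0,3.8],
    [[0,0,0],0,3.8],
    [[0,0,0],0,3.8],
    [[0,0,0],0,3.8],
    [[0,0,0],0,3.8]
  ]
}}

```text
time_s: 43.3
tcp_pos: [0.435, -0.141, 0.0309]
tool_rot: [0.145, 0.988, 0.003, -0.059]
force: [-0.6, 0.2, 0.7]
width: 0.0424
```

```bash
python3 to.py .4345,-.1405,.13 .651,-.097,.13
```

```text
t 43.3 tcp [ 0.435  -0.141   0.0309] w 0.0424 F [-0.6  0.2  0.7] tilt 6.78 yaw_y 73.3 j [-0.46  0.59  1.87 -0.04  0.79 -1.71]
[ 0.4345 -0.1405  0.13  ] tool cm [ 1.22 -0.07 -9.84]
[ 0.651 -0.097  0.13 ] tool cm [-19.34  10.38  -2.4 ]
```

>>> {"op": "send_rows", "data": {
  "targets": [
    [[0,0,-0.5],0,3.8],
    [[0,0,-1],0,3.8],
    [[0,0,-1.8],0,3.8],
    [[0,0,-2],0,3.8],
    [[0,0,-2],0,3.8],
    [[-0.7,0.4,-1],0,3.8],
    [[-1.4,0.8,-0.2],0,3.8],
    [[-1.4,0.8,-0.2],0,3.8],
    [[-1.4,0.8,-0.2],0,3.8],
    [[-1.4,0.8,-0.2],0,3.8],
    [[-1.4,0.8,-0.2],0,3.8],
    [[-1.4,0.8,-0.2],0,3.8],
    [[-1.4,0.7,-0.2],0,3.8],
    [[-1.4,0.7,-0.2],0,3.8],
    [[-1.4,0.7,-0.2],0,3.8],
    [[-1.4,0.7,-0.2],0,3.8],
    [[-1.4,0.7,-0.2],0,3.8],
    [[-1,0.5,-0.1],0,3.8],
    [[0,0,0],0,3.8],
    [[0,0,0],0,3.8]
  ]
}}

```text
time_s: 45.3
tcp_pos: [0.6437, -0.102, 0.1325]
tool_rot: [0.145, 0.988, 0.003, -0.057]
force: [-1.4, 0.6, -1.4]
width: 0.0424
```

```bash
python3 to.py .653,-.097,.08 .653,-.097,.034
python3 - <<'E'
from bench import env
import cv2
s=env.sense(); p,d=env.get_image("wrist"); cv2.imwrite("pics/w13.png",cv2.cvtColor(p,cv2.COLOR_RGB2BGR))
E
```

```text
t 45.3 tcp [ 0.6437 -0.102   0.1325] w 0.0424 F [-1.4  0.6 -1.4] tilt 6.49 yaw_y 73.4 j [-0.27  0.74  1.19 -0.01  1.32 -1.55]
[ 0.653 -0.097  0.08 ] tool cm [-1.33  0.81  5.13]
[ 0.653 -0.097  0.034] tool cm [-0.52  0.05  4.57]
```

View pics/w13.png

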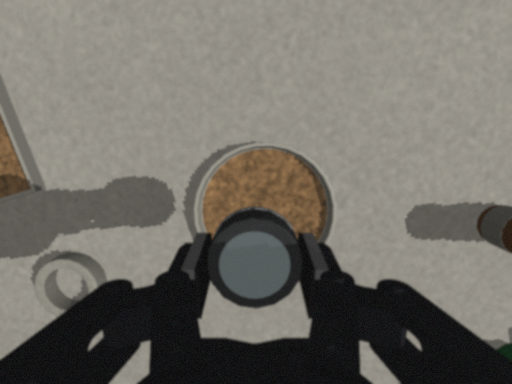

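The condenser is held flat. The dish rim spans u=195–332, so its centre is slightly right, matching the computed 0.8 cm correction.

>>> {"op": "send_rows", "data": {
  "targets": [
    [[-0.4,0.3,0.3],0,3.8],
    [[-0.4,0.3,1],0,3.8],
    [[-0.4,0.1,1.5],0,3.8],
    [[-0.2,0,1.5],0,3.8],
    [[-0.1,0,1],0,3.8],
    [[0,0,0.3],0,3.8],
    [[0,0,0],0,3.8],
    [[0,0,0],0,3.8]
  ]
}}

```text
time_s: 46.15
tcp_pos: [0.6517, -0.0983, 0.0683]
tool_rot: [0.145, 0.988, 0.003, -0.059]
force: [0.5, 0.7, -0.6]
width: 0.0424
```

```bash
python3 to.py .653,-.097,.034
```

```text
t 46.15 tcp [ 0.6517 -0.0983  0.0683] w 0.0424 F [ 0.5  0.7 -0.6] tilt 6.79 yaw_y 73.3 j [-0.26  0.82  1.22 -0.01  1.22 -1.54]
[ 0.653 -0.097  0.034] tool cm [-0.49  0.2   3.4 ]
```

>>> {"op": "send_rows", "data": {
  "targets": [
    [[-0.1,0.1,0.6],0,3.8],
    [[-0.1,0,0.8],0,3.8],
    [[-0.1,0,0.6],0,3.8],
    [[-0.1,0,0.4],0,3.8],
    [[0,0,0.2],0,3.8],
    [[0,0,0],0,3.8],
    [[0,0,0],0,3.8]
  ]
}}

```text
time_s: 46.85
tcp_pos: [0.6537, -0.0981, 0.0411]
tool_rot: [0.145, 0.988, 0.003, -0.058]
force: [-0.6, -0.7, -1.3]
width: 0.0426
```

>>> {"op": "send_rows", "data": {
  "targets": [
    [[0,0,0.3],0,3.8],
    [[0,0,0.2],0,3.8],
    [[0,0,0.1],0,3.8],
    [[0,0,0.1],0,3.8]
  ]
}}

```text
time_s: 47.25
tcp_pos: [0.6533, -0.0981, 0.0343]
tool_rot: [0.145, 0.988, 0.003, -0.057]
force: [0.5, 0.8, -1.7]
width: 0.0428
```

>>> {"op": "send_rows", "data": {
  "targets": [
    [[0,0,0.1],0,3.8],
    [[0,0,0.1],0,3.8]
  ]
}}

```text
time_s: 47.45
tcp_pos: [0.6533, -0.0981, 0.0339]
tool_rot: [0.145, 0.988, 0.003, -0.057]
force: [-1.9, 0.5, 5.8]
width: 0.0423
```

>>> {"op": "send_rows", "data": {
  "targets": [
    [[0,0,0],0,4.6],
    [[0,0,0],0,5.4],
    [[0,0,0],0,5.6],
    [[0,0,0],0,5.6],
    [[0.1,0,-1],0,5.6],
    [[0.2,0,-1.5],0,5.6],
    [[0.2,0,-2],0,5.6],
    [[0.2,0,-2],0,5.6],
    [[0.2,0,-2],0,5.6],
    [[0.5,0,-2],0,5.6],
    [[1.5,0,-2],0,5.6],
    [[2,0,-2],0,5.6],
    [[2,0,-2],0,5.6],
    [[2,0,-2],0,5.6],
    [[2,0,-1],0,5.6],
    [[2,0,0],0,5.6],
    [[2,0,0],0,5.6],
    [[2,0,0],0,5.6],
    [[0.5,0,0],0,5.6],
    [[0,0,0],0,5.6]
  ]
}}

```text
time_s: 49.45
tcp_pos: [0.5046, -0.0507, 0.2765]
tool_rot: [0.146, 0.988, 0.001, -0.044]
force: [0.9, -0.8, -0.2]
width: 0.0558
```

```bash
python3 to.py
python3 - <<'E'
from bench import env
import cv2,numpy as np
from h import *
ims=[]
for n,b in (("top",(110,130,410,300)),("scene",(60,100,360,300))):
    p,d=env.get_image(n); q=cv2.cvtColor(p,cv2.COLOR_RGB2BGR)[b[1]:b[3],b[0]:b[2]]; ims.append(cv2.resize(q,(500,int(500*q.shape[0]/q.shape[1])),interpolation=cv2.INTER_CUBIC))
    W=cloud(env.calibration(n),d); W[d==0]=-1
    for k,g in dict(oL=(.4255,.314),oS=(.4905,.2925),eB=(.544,-.328),eA=(.494,-.327),cond=(.651,-.098),bottle=(.7175,.0895)).items():
        m=(np.hypot(W[...,0]-g[0],W[...,1]-g[1])<.026)&(W[...,2]>.016)&(W[...,2]<.1); q=W[m]
        if len(q): t=q[q[:,2]>q[:,2].max()-.006]; print(n,k,len(q),'ztop %.4f'%np.percentile(q[:,2],97),t.mean(0).round(4))
cv2.imwrite("pics/final.png",np.vstack(ims)[:600])
E
```

```text
t 49.45 tcp [ 0.5046 -0.0507  0.2765] w 0.0558 F [ 0.9 -0.8 -0.2] tilt 5.06 yaw_y 73.3 j [-0.25  0.34  1.47 -0.01  1.42 -1.53]
top oL 114 ztop 0.0634 [0.428  0.3143 0.0611]
top oS 99 ztop 0.0481 [0.4893 0.2908 0.0459]
top eB 149 ztop 0.0504 [ 0.5427 -0.3283  0.0482]
top eA 143 ztop 0.0501 [ 0.4925 -0.3267  0.0481]
top bottle 176 ztop 0.0719 [0.7169 0.0886 0.0696]
scene oL 141 ztop 0.0617 [0.4287 0.3154 0.0605]
scene oS 115 ztop 0.0474 [0.493  0.2929 0.0466]
scene eB 348 ztop 0.0502 [ 0.5446 -0.3277  0.0487]
scene eA 285 ztop 0.0496 [ 0.4938 -0.3257  0.048 ]
scene cond 364 ztop 0.0285 [ 0.6538 -0.0978  0.0265]
scene bottle 437 ztop 0.0703 [0.7186 0.0888 0.069 ]
```

Both cameras agree on the heights: each part sits at its own height plus the 3 mm floor, and the bottle has not moved. The arm blocks the top view of the condenser, but the scene view confirms it.

```bash
python3 -c "
from bench import env
print(env.close_job())"
```

```text
the job is handed in; nothing more can be done
None
```

All five parts are sorted and the job is handed in at 49.5 s of the 128 s allowed, working in the order you listed. The long and short objectives stand one in each bay of the two-bay tray, both eyepieces are in the square tray, and the condenser is in the round dish. I lowered each part until the wrist force showed it touching the floor, then released it.

**Last checks:**
- **Heights:** the final depth measurements put the part tops at about 61–63, 47–48, 50, 50 and 28 mm. That is each part's height plus the 3 mm floor, within 1–2 mm, so all are upright or flat on the floor.
- **Bottle:** its position agrees with the first measurement to within 1 mm in both cameras.
- **Gripper:** it was clear of everything, at a height of 0.28 m.

**What fell short:**
- **Condenser:** the top camera could not see it because the arm was in the way, so its final position rests on the scene camera alone.
- **Final picture:** I could not view it because the 16-picture limit was reached.
- **Tool tilt:** it crept up to about 7° during fast moves. The change between gripping and releasing each part stayed below about 1.6°.

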